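# Find the rocking corner of the bottle rinser and press its shim flat

### The arm

A 6-joint arm with a two-finger parallel gripper is mounted at the origin on the work surface. World frame = base frame: x ahead of the robot, y to its left, z up, the work surface at z = 0. Lengths are in m, angles in degrees, forces in N, time in s.
With the tool pointing down it reaches from about 0.4 to 0.825 m from the base axis. Payload 7 kg.
Tool frame: the origin (TCP) lies at the centre of the arm's flange, where the gripper is bolted on; the fingertips stand 178 mm ahead of it and the grasp point (between the pads) lies 159 mm ahead of it (r.tips_ahead is the z of the fingertips in the tool frame, in m); z points along the fingers, y is the line along which they close (so a half turn about z gives the same grasp; the last joint's range is limited). The gripper opens to 88 mm and grips with 3 to 60 N. Pads are 19 mm wide; open, the fingers measure 130 mm over their backs; the gripper's body (78 mm by 193 mm) begins 47 mm behind the grasp point.
Start: joints at [93.054, 20.546, 0.682, 0, -70.136, -16.507], TCP at [0.157, 0.656, 0.405] pointing down, gripper open.
Joint ranges: [-176.03, 176.03], [-82.01, 121.73], [-58.28, 71.71], [-173.87, 95.51], [-174.79, -0.11], [-173.66, 173.66]. Speed limits (degrees/s): [136.94, 136.94, 172.46, 180, 180, 180].

### API

Orientations are given as [roll, pitch, yaw] about the fixed x, y, z axes, in that order (R = Rz(yaw) Ry(pitch) Rx(roll)).
In Python, from plant import r gives the robot as it stands. The module is installed in compiled form; this text tells all that it offers.
- The arm moves only by the shell command python3 -m pendant 'ROWS' [FORCE]. ROWS is JSON, a list that holds one entry, the list of rows, each a list of 7 numbers: the shift along the tool's x, y, z in m, then the turn, a rotation vector about the tool's x, y, z in degrees, then the gripper command: -1 is shut, 1 is fully open, values between are in proportion. A call has 1 to 5 rows; each row is the pose to reach, as a shift and turn from the pose commanded when the call began, along the tool's axes at that moment; what a row does not reach only later rows make up. A row lasts 1/10 s, in which the tool goes at most 50 mm and 8.59 degrees, less where a joint would pass 70% of its speed; a pose out of reach is approached as far as the arm can. A call with a gripper value outside its range is refused whole. The fingers move at their own pace and stop on an object; FORCE is the grip in N (left out, the last holds). Time passes only in rows, so rows that repeat a pose let the fingers close. It gives the time, the measured TCP pose, the force, the opening and the grip force at its end, in the units of the state.
- r.get_state(): the state, without advancing time (a new reading comes with each control period).
- r.capture(name): name is "scene" or "top" or "wrist"; returns the picture (480x640x3 uint8, red, green, blue); there is no depth.
- r.camera_params(name): a dict with "fx", "fy", "cx", "cy" (pixels), "R" (3x3) and "t" (3): a world point X has camera coordinates R X + t. Camera axes: x right, y down, z forward; pixel columns grow to the right and rows downward; lengths in m; the calibration is good to about 2 mm. A picture is of the moment at which its call begins: read the wrist's pose just before it. camera_params takes no time and is no camera call; for the wrist camera it gives the pose at the moment of the call.
- r.close_job(): hands the job in; it is judged then, once.
The state is a dict: "time_s": time; "joints": joint angles; "qd": joint speeds; "joint_torque": joint torques, N m; "tcp_pos": TCP position; "eef_rot": TCP orientation; "contact_force": force on the tool from outside, world axes, zero at the start; "moment": the same for the moment, N m; "gripper_width": finger opening in m; "gripper_force": force on a finger pad.
Only numpy, scipy, OpenCV 4.12 (cv2) and the standard library are available. Lean on these libraries where they do the work, as an engineer would, in place of code of your own. Each camera call takes 0.05 s, during which the arm holds its last target. There are 200 camera calls.

### The job

The bottle rinser wobbles. With the fingertips press down on the white dots at the corners of its blue base to find the one corner that rocks, then press the orange shim leaf just in front of that corner (on the robot's side) down flat, leaving the other three leaves standing. Do not lift or shift the rinser or the things around it, and finish clear of everything.

Things in the scene. Friction and masses are not known exactly. Their poses are not given: they have to be found in the camera images.
- rinser: bottle rinser, about 2 kg, loose on a middle block and four corner feet: blue H-shaped base (two bars 50 x 300 x 16 mm along its y, at x -65 and +65 mm, joined in the middle) with a steel bowl, 100 mm across, rim 78 mm above the table. Origin: centre of the base's underside, 22 mm above the table; x away from the robot, y left, z up
- corner_fl (a point): white dot (24 mm across) on top of the rinser base's front left corner (front is the side nearest the robot), 38 mm above the table. Press here: a firm corner gives under 1 mm; the one that rocks (its foot is too low) sinks about 5 mm under 4 to 9 N and comes back when let go
- corner_fr (a point): white dot (24 mm across) on top of the rinser base's front right corner (front is the side nearest the robot), 38 mm above the table. Press here: a firm corner gives under 1 mm; the one that rocks (its foot is too low) sinks about 5 mm under 4 to 9 N and comes back when let go
- corner_rl (a point): white dot (24 mm across) on top of the rinser base's rear left corner (front is the side nearest the robot), 38 mm above the table. Press here: a firm corner gives under 1 mm; the one that rocks (its foot is too low) sinks about 5 mm under 4 to 9 N and comes back when let go
- corner_rr (a point): white dot (24 mm across) on top of the rinser base's rear right corner (front is the side nearest the robot), 38 mm above the table. Press here: a firm corner gives under 1 mm; the one that rocks (its foot is too low) sinks about 5 mm under 4 to 9 N and comes back when let go
- leaf_a (a point): point to press on an orange shim leaf, 38 mm from its hinge. The leaf is a flap 44 mm wide, 55 mm long beside one corner of the rinser, on its -x side (nearer the robot); when flat, this point is 71 mm in the rinser's -x direction from that corner's white dot and 21.5 mm above the table. Which leaf stands at which corner varies
- shim_a (a joint): how far the shim leaf of the same letter has been pressed down, rad: 0 fully up (free end towards the robot, raised by 0.46 rad), 0.46 flat; 0 to 0.1 at the start. Pressing down on it with about 3 to 5 N lays it flat on its block if its corner rocks; at a firm corner there is no room and it jams half way, at 0.26. It stays where it is left
- leaf_b (a point): point to press on an orange shim leaf, 38 mm from its hinge. The leaf is a flap 44 mm wide, 55 mm long beside one corner of the rinser, on its -x side (nearer the robot); when flat, this point is 71 mm in the rinser's -x direction from that corner's white dot and 21.5 mm above the table. Which leaf stands at which corner varies
- shim_b (a joint): how far the shim leaf of the same letter has been pressed down, rad: 0 fully up (free end towards the robot, raised by 0.46 rad), 0.46 flat; 0 to 0.1 at the start. Pressing down on it with about 3 to 5 N lays it flat on its block if its corner rocks; at a firm corner there is no room and it jams half way, at 0.26. It stays where it is left
- leaf_c (a point): point to press on an orange shim leaf, 38 mm from its hinge. The leaf is a flap 44 mm wide, 55 mm long beside one corner of the rinser, on its -x side (nearer the robot); when flat, this point is 71 mm in the rinser's -x direction from that corner's white dot and 21.5 mm above the table. Which leaf stands at which corner varies
- shim_c (a joint): how far the shim leaf of the same letter has been pressed down, rad: 0 fully up (free end towards the robot, raised by 0.46 rad), 0.46 flat; 0 to 0.1 at the start. Pressing down on it with about 3 to 5 N lays it flat on its block if its corner rocks; at a firm corner there is no room and it jams half way, at 0.26. It stays where it is left
- leaf_d (a point): point to press on an orange shim leaf, 38 mm from its hinge. The leaf is a flap 44 mm wide, 55 mm long beside one corner of the rinser, on its -x side (nearer the robot); when flat, this point is 71 mm in the rinser's -x direction from that corner's white dot and 21.5 mm above the table. Which leaf stands at which corner varies
- shim_d (a joint): how far the shim leaf of the same letter has been pressed down, rad: 0 fully up (free end towards the robot, raised by 0.46 rad), 0.46 flat; 0 to 0.1 at the start. Pressing down on it with about 3 to 5 N lays it flat on its block if its corner rocks; at a firm corner there is no room and it jams half way, at 0.26. It stays where it is left
- cap_tin: small yellow jar with a steel lid, 42 mm across and 40 mm high, between the two front leaves; a bystander, to be left alone; origin at the centre of its underside
- coupling: brass ring, 44 mm across and 22 mm high, behind the rinser; a bystander, to be left alone; origin at the centre of its underside
- bottle0: brown bottle, 66 mm across, 220 mm high; a bystander, to be left alone; origin at the centre of its underside
- bottle1: brown bottle, 66 mm across, 220 mm high; a bystander, to be left alone; origin at the centre of its underside
- wrench: wrench lying on the table; a bystander, to be left alone; origin at the centre of its underside
- brush: brush lying on the table; a bystander, to be left alone; origin at the centre of its underside
There are look-alikes about, which are no part of the job. Leave any pink, purple or yellow look-alike of the part that bears leaf_d alone.

How it is judged (in metres and radians):
On the way, in this order (a step that is already met when the one before it is completed fails the run):
1. a fingertip presses the rocking corner down until it sinks (height (world z) of any of corner_fl, corner_fr, corner_rl, corner_rr below 0.0353 m and contact force between the fingers and rinser above 1 N), for 0.1 s.
2. the shim leaf in front of the rocking corner is pressed flat (no other can go flat) (value of joint any of shim_a, shim_b, shim_c, shim_d above 0.4 rad), for 0.1 s.
At the end, for the whole second after the job is handed in: one leaf, which can only be that of the rocking corner, is flat (joint over 0.40 rad), the other three still stand (joints under 0.16 rad), the rinser rests level (within 0.015 rad) and within 12 mm of where it was, the things around it within 20 mm of where they were (((value of joint shim_a above 0.4 rad and value of joint each of shim_b, shim_c, shim_d below 0.16 rad) or (value of joint shim_b above 0.4 rad and value of joint each of shim_a, shim_c, shim_d below 0.16 rad) or (value of joint shim_c above 0.4 rad and value of joint each of shim_a, shim_b, shim_d below 0.16 rad) or (value of joint shim_d above 0.4 rad and value of joint each of shim_a, shim_b, shim_c below 0.16 rad)) and distance of rinser from where it was at the start of the episode below 0.012 m and angle between rinser's own z axis and vertical below 0.015 rad and linear speed of rinser below 0.01 m/s and distance of each of cap_tin, coupling, bottle0, bottle1, wrench, brush from where it was at the start of the episode below 0.02 m); the robot touches nothing.
It fails at once if the rinser is lifted or shoved (20 mm) (distance of rinser from where it was at the start of the episode above 0.02 m).
It fails at once if a thing standing around is knocked, lifted or carried (30 mm) (distance of any of cap_tin, coupling, bottle0, bottle1, wrench, brush from where it was at the start of the episode above 0.03 m).
It also fails if it takes over 56 s, if anything falls off the work surface, if the arm or the gripper's body presses on something with over 40 N, if the wrist force passes 120 N, or if a joint passes its speed limit or range.

## Working session

There is one attempt and no reset: what is moved stays moved. The work goes in short steps, Python scripts to look and compute and a shell command to move; the robot and the scene stay as the last step left them, time stands still between calls to the robot, and variables do not carry over. Pictures are saved under pics/ and viewed, at most 10 in all, crops included, and the job is handed in when it is done.

```bash
mkdir -p pics; python3 - <<'E'
from plant import r
import cv2
s=r.get_state();print(s)
for n in("top","scene"):
    cv2.imwrite(f"pics/{n}0.png",r.capture(n)[:,:,::-1]);print(n,r.camera_params(n))
E
```

```text
{'time_s': 0.0, 'joints': array([ 9.30535737e+01,  2.05898174e+01,  6.35122463e-01, -2.12595265e-02,
       -7.01373253e+01, -1.65067292e+01]), 'qd': array([ 0.01916878,  0.01822427,  0.00674466, -0.01273258, -0.09818646,
       -0.03534256]), 'joint_torque': array([ 1.87737322e-03, -5.82724893e+01,  2.93054867e+01,  6.99725121e+00,
        6.98770760e-03, -1.58933394e-04]), 'tcp_pos': array([0.15699307, 0.65628398, 0.40374738]), 'eef_rot': array([ 1.79906093e+02, -6.98628038e-03, -1.34603890e+01]), 'contact_force': array([ 0.01843015,  0.14628666, -0.20168039]), 'moment': array([ 0.01830335,  0.0287851 , -0.02377911]), 'gripper_force': 0.0, 'gripper_width': 0.08814230871468817}
top {'fx': 464.88474516106527, 'fy': 464.88474516106527, 'cx': 315.97405759406485, 'cy': 248.08530370586706, 'R': array([[ 1.29508977e-02, -9.99915182e-01,  1.37920627e-03],
       [-9.89868537e-01, -1.30157948e-02, -1.41389065e-01],
       [ 1.41395024e-01,  4.65882421e-04, -9.89953145e-01]]), 't': array([-0.02347349,  0.59778283,  0.83548198])}
scene {'fx': 434.16341327912147, 'fy': 434.16341327912147, 'cx': 312.0805576826296, 'cy': 237.36854086676468, 'R': array([[-0.09847094,  0.99512539, -0.00537938],
       [ 0.51823798,  0.04666507, -0.85396239],
       [-0.84954863, -0.08687828, -0.52030693]]), 't': array([ 0.06096825, -0.23042454,  1.39755139])}
```

View pics/top0.png

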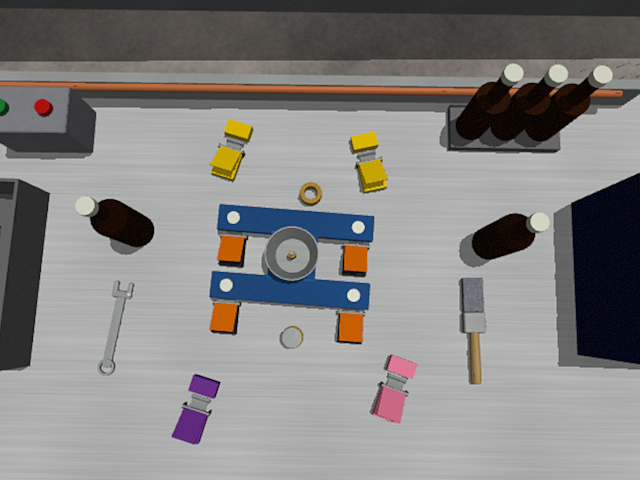

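View pics/scene0.png

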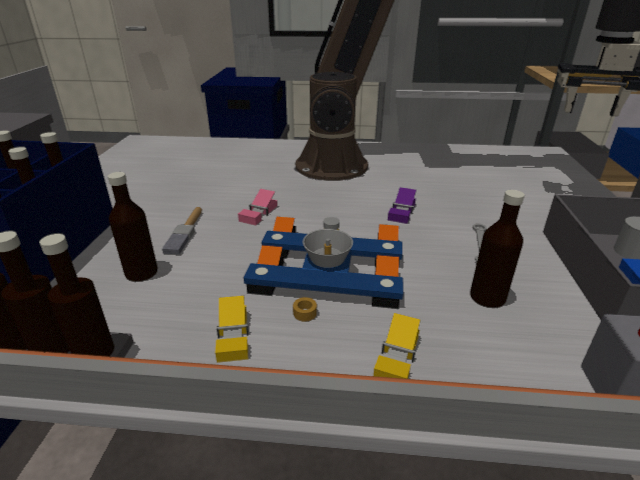

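```bash
cat > h.py <<'E'
from plant import r
import numpy as np, cv2
from scipy.spatial.transform import Rotation as Ro
def px2w(name,u,v,z,c=None):
    c=c or r.camera_params(name)
    d=c["R"].T@np.array([(u-c["cx"])/c["fx"],(v-c["cy"])/c["fy"],1.]);o=-c["R"].T@c["t"]
    return o+d*(z-o[2])/d[2]
def w2px(name,X):
    c=r.camera_params(name);p=c["R"]@np.array(X)+c["t"];return p[0]/p[2]*c["fx"]+c["cx"],p[1]/p[2]*c["fy"]+c["cy"]
def togo(tip,yaw=None):
    "shift in tool axes (m) to put fingertips at tip"
    s=r.get_state();R=Ro.from_euler("xyz",s["eef_rot"],degrees=True)
    t=np.array(s["tcp_pos"])+R.apply([0,0,r.tips_ahead])
    return R.inv().apply(np.array(tip)-t).round(4)
E
python3 - <<'E'
from h import *
im=cv2.imread("pics/top0.png");P={}
for n,(u,v) in dict(rl=(233,217),rr=(358,227),fl=(226,285),fr=(353,295)).items():
    w=im[v-9:v+10,u-9:u+10].astype(int).min(2)>150
    y,x=np.nonzero(w);u2,v2=x.mean()+u-9,y.mean()+v-9
    P[n]=px2w("top",u2,v2,.038)
    print(n,w.sum(),round(u2,1),round(v2,1),P[n].round(4))
c=sum(P.values())/4;d=(P['rl']+P['rr']-P['fl']-P['fr'])/2;e=(P['rl']+P['fl']-P['rr']-P['fr'])/2
print("centre",c.round(4),np.linalg.norm(d),np.linalg.norm(e),np.degrees([np.arctan2(d[1],d[0]),np.arctan2(-e[0],e[1])]))
for n,u,v,z in [("tin",291,337,.04),("ring",311,193,.022),("b0",130,235,0.0),("b1",488,247,0)]:print(n,px2w("top",u,v,z).round(3))
print(togo([c[0],c[1],.15]))
cv2.imwrite("pics/crop.png",cv2.resize(im[190:350,195:390],None,fx=3.5,fy=3.5,interpolation=2))
E
```

```text
rl 122 233.0 217.0 [0.6567 0.1441 0.038 ]
rr 125 357.8 226.8 [ 0.6408 -0.0951  0.038 ]
fl 130 225.8 284.7 [0.5271 0.1527 0.038 ]
fr 131 353.1 294.9 [ 0.5111 -0.0864  0.038 ]
centre [0.5839 0.0289 0.038 ] 0.12991810420465555 0.2396888623373984 [-3.81480134 -3.81903989]
tin [0.432 0.028 0.04 ]
ring [ 0.71  -0.004  0.022]
b0 [0.626 0.354 0.   ]
b1 [ 0.611 -0.357  0.   ]
[0.5612 0.5105 0.0766]
```

View pics/crop.png

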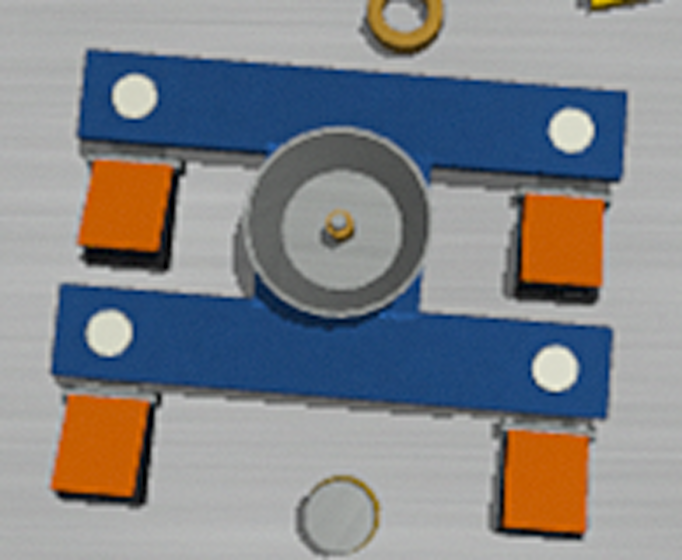

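The wanted parts are the orange leaves at (231,250), (355,260), (224,318) and (350,328), each in front of a white dot. The look-alikes are yellow at (226,162) and (372,175), purple at (192,423) and pink at (391,404), and I'll leave those alone. The close crop confirms the choice.

```bash
python3 -c "
from h import *
print(togo([.5271,.1527,.226]))"; 
```

```text
[4.771e-01 4.034e-01 4.000e-04]
```

```bash
python3 -m pendant '[[[0.038,0.032,0,0,0,-2,-1],[0.076,0.064,0,0,0,-4,-1],[0.114,0.096,0,0,0,-6,-1],[0.152,0.128,0,0,0,-8,-1],[0.19,0.16,0,0,0,-9.65,-1]]]' 20; python3 -c "
from h import *
print(togo([.5271,.1527,.226]),r.get_state()['eef_rot'])"
```

```text
time_s: 0.6
tcp_pos: [0.3053, 0.4548, 0.4044]
eef_rot: [180.0, 0.0, -3.7]
contact_force: [0.8, 1.0, -0.7]
gripper_width: 0.053
gripper_force: 0.0
[0.2409 0.287  0.0004] [ 1.79973603e+02  1.07166169e-02 -3.70165771e+00]
```

```bash
python3 -m pendant '[[[0.032,0.038,0,0,0,0,-1],[0.064,0.076,0,0,0,0,-1],[0.096,0.114,0,0,0,0,-1],[0.128,0.152,0,0,0,0,-1],[0.16,0.19,0,0,0,0,-1]]]'; python3 -c "
from h import *
print(togo([.5271,.1527,.226]))"
```

```text
time_s: 1.1
tcp_pos: [0.4523, 0.2545, 0.4047]
eef_rot: [-180.0, 0.0, -3.8]
contact_force: [0.9, 1.8, 0.7]
gripper_width: 0.0128
gripper_force: 0.0
[0.0814 0.0967 0.0006]
```

```bash
python3 -m pendant '[[[0.03,0.036,0,0,0,0,-1],[0.06,0.072,0.02,0,0,0,-1],[0.081,0.0965,0.06,0,0,0,-1],[0.081,0.0965,0.105,0,0,0,-1],[0.081,0.0965,0.125,0,0,0,-1]]]'; python3 -m pendant '[[[0,0,0,0,0,0,-1],[0,0,0,0,0,0,-1],[0,0,0,0,0,0,-1]]]'; python3 -c "
from h import *
print(togo([.5271,.1527,.038]),r.get_state()['contact_force'],r.get_state()['eef_rot'])
c=r.camera_params('wrist');cv2.imwrite('pics/w1.png',r.capture('wrist')[:,:,::-1])
print([w2px('wrist',p) for p in [(.6567,.1441,.038),(.5271,.1527,.038),(.5111,-.0864,.038)]])"
```

```text
time_s: 1.6
tcp_pos: [0.5251, 0.1525, 0.2754]
eef_rot: [179.8, 0.3, -4.0]
contact_force: [0.1, 0.4, -0.2]
gripper_width: 0.0008
gripper_force: 0.0
time_s: 1.9
tcp_pos: [0.5266, 0.1555, 0.2814]
eef_rot: [-179.9, -0.1, -3.8]
contact_force: [-0.1, 0.4, 0.3]
gripper_width: 0.0004
gripper_force: 0.0
[0.0001 0.0031 0.0653] [-0.09003833  0.36760268  0.2960705 ] [-1.79917750e+02 -1.30271314e-01 -3.75291048e+00]
[(np.float64(321.39624129361465), np.float64(6.06142785822226)), (np.float64(320.35613297899107), np.float64(259.4066036059818)), (np.float64(737.2306413398916), np.float64(260.5507120030078))]
```

View pics/w1.png

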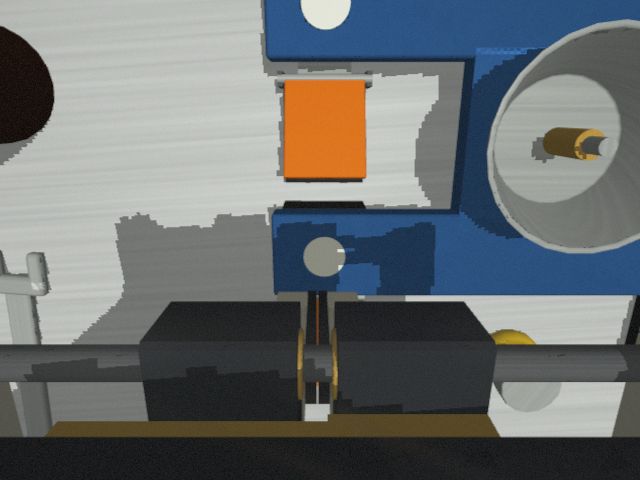

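The wrist view shows the front-left dot at (325,257), about 2 mm from the prediction. I'll press there.

```bash
python3 -m pendant '[[[0,0.0035,0.03,0,0,0,-1],[0,0.0035,0.055,0,0,0,-1],[0,0.0035,0.06,0,0,0,-1],[0,0.0035,0.06,0,0,0,-1]]]';python3 -c "
from h import *
print(togo([.5271,.152,.038]))"; python3 -m pendant '[[[0,0,0.003,0,0,0,-1],[0,0,0.006,0,0,0,-1],[0,0,0.006,0,0,0,-1]]]'
```

```text
time_s: 2.35
tcp_pos: [0.526, 0.1516, 0.2202]
eef_rot: [180.0, -0.0, -3.8]
contact_force: [-0.1, -0.3, 0.5]
gripper_width: 0.0002
gripper_force: 0.0
[ 0.0011 -0.0005  0.0041]
time_s: 2.65
tcp_pos: [0.5265, 0.1519, 0.2164]
eef_rot: [-179.9, -0.2, -3.7]
contact_force: [-4.6, -0.3, 15.5]
gripper_width: 0.0001
gripper_force: 8.0
```

Front left is firm: 15 N with no sinking. Next is front right.

```bash
python3 -m pendant '[[[0,0,-0.03,0,0,0,-1],[0,0.04,-0.06,0,0,0,-1],[0,0.09,-0.06,0,0,0,-1],[0,0.14,-0.06,0,0,0,-1],[0,0.19,-0.06,0,0,0,-1]]]';python3 -m pendant '[[[0,0.045,0,0,0,0,-1],[0,0.05,0.03,0,0,0,-1],[0,0.05,0.052,0,0,0,-1],[0,0.05,0.052,0,0,0,-1]]]';python3 -c "
from h import *
print(togo([.5111,-.0875,.038]))"
```

```text
time_s: 3.15
tcp_pos: [0.5131, -0.0397, 0.2752]
eef_rot: [-179.9, -0.2, -3.7]
contact_force: [0.5, -0.1, -0.3]
gripper_width: 0.0006
gripper_force: 0.0
time_s: 3.55
tcp_pos: [0.5089, -0.0889, 0.2201]
eef_rot: [180.0, 0.2, -3.9]
contact_force: [-0.2, -0.5, 0.3]
gripper_width: 0.0004
gripper_force: 0.0
[ 0.0027 -0.0017  0.004 ]
```

```bash
python3 -m pendant '[[[0,0,0.003,0,0,0,-1],[0,0,0.006,0,0,0,-1],[0,0,0.006,0,0,0,-1]]]';python3 -m pendant '[[[0,0,0.001,0,0,0,-1],[0,0,0.001,0,0,0,-1]]]'
```

```text
time_s: 3.85
tcp_pos: [0.5105, -0.0877, 0.2165]
eef_rot: [-180.0, -0.1, -3.7]
contact_force: [0.7, -0.1, 0.4]
gripper_width: 0.0
gripper_force: 0.0
time_s: 4.05
tcp_pos: [0.5104, -0.0877, 0.2164]
eef_rot: [-180.0, -0.1, -3.7]
contact_force: [-3.5, 1.1, 12.1]
gripper_width: 0.0007
gripper_force: 5.7
```

Front right is firm too at 12 N. Next is rear right.

```bash
python3 -m pendant '[[[0,0,-0.03,0,0,0,-1],[0.03,0,-0.06,0,0,0,-1],[0.08,0,-0.06,0,0,0,-1],[0.125,0,-0.06,0,0,0,-1],[0.129,0,-0.03,0,0,0,-1]]]';python3 -m pendant '[[[0,0,0.02,0,0,0,-1],[0,0,0.022,0,0,0,-1],[0,0,0.022,0,0,0,-1]]]';python3 -c "
from h import *
print(togo([.6408,-.0962,.038]))"
```

```text
time_s: 4.55
tcp_pos: [0.6451, -0.0964, 0.2491]
eef_rot: [-180.0, -0.7, -3.7]
contact_force: [0.0, 0.0, -1.2]
gripper_width: 0.0007
gripper_force: 0.0
time_s: 4.85
tcp_pos: [0.6386, -0.0965, 0.2229]
eef_rot: [180.0, 0.0, -3.8]
contact_force: [0.2, -1.0, -0.4]
gripper_width: 0.0005
gripper_force: 0.0
[ 0.0023 -0.0006  0.0068]
```

```bash
python3 -m pendant '[[[0.001,0,0.004,0,0,0,-1],[0.001,0,0.008,0,0,0,-1],[0.001,0,0.008,0,0,0,-1]]]';python3 -m pendant '[[[0,0,0.002,0,0,0,-1],[0,0,0.002,0,0,0,-1]]]'
```

```text
time_s: 5.15
tcp_pos: [0.6402, -0.0966, 0.2164]
eef_rot: [-180.0, -0.2, -3.8]
contact_force: [-1.6, 1.7, 6.1]
gripper_width: 0.0005
gripper_force: 2.8
time_s: 5.35
tcp_pos: [0.6402, -0.0966, 0.2163]
eef_rot: [180.0, -0.2, -3.7]
contact_force: [-6.0, 2.9, 19.5]
gripper_width: 0.0007
gripper_force: 9.6
```

Rear right is firm at 19 N, so rear left should be the one that rocks.

```bash
python3 -m pendant '[[[0,0,-0.03,0,0,0,-1],[0,-0.04,-0.06,0,0,0,-1],[0,-0.09,-0.06,0,0,0,-1],[0,-0.14,-0.06,0,0,0,-1],[0,-0.19,-0.06,0,0,0,-1]]]';python3 -m pendant '[[[0,-0.045,0,0,0,0,-1],[0,-0.05,0.025,0,0,0,-1],[0,-0.05,0.05,0,0,0,-1],[0,-0.05,0.05,0,0,0,-1]]]';python3 -c "
from h import *
print(togo([.6567,.143,.038]))"
```

```text
time_s: 5.85
tcp_pos: [0.6521, 0.0944, 0.2742]
eef_rot: [-179.9, -0.1, -3.8]
contact_force: [1.7, 0.3, -0.5]
gripper_width: 0.0007
gripper_force: 0.0
time_s: 6.25
tcp_pos: [0.6541, 0.1429, 0.2198]
eef_rot: [179.9, 0.3, -3.8]
contact_force: [-1.1, -0.0, -0.5]
gripper_width: 0.0007
gripper_force: 0.0
[ 0.0035 -0.0007  0.0037]
```

```bash
python3 -m pendant '[[[0.001,0,0.003,0,0,0,-1],[0.001,0,0.006,0,0,0,-1],[0.001,0,0.006,0,0,0,-1]]]';python3 -m pendant '[[[0,0,0.003,0,0,0,-1],[0,0,0.003,0,0,0,-1],[0,0,0.003,0,0,0,-1]]]'
```

```text
time_s: 6.55
tcp_pos: [0.6569, 0.1422, 0.2177]
eef_rot: [-180.0, -0.1, -3.8]
contact_force: [-0.6, -0.0, 0.2]
gripper_width: 0.0009
gripper_force: 0.0
time_s: 6.85
tcp_pos: [0.6572, 0.1425, 0.2153]
eef_rot: [-180.0, -0.1, -3.8]
contact_force: [-2.0, -0.5, 7.2]
gripper_width: 0.0003
gripper_force: 3.7
```

```bash
python3 -m pendant '[[[0,0,0.002,0,0,0,-1],[0,0,0.004,0,0,0,-1],[0,0,0.004,0,0,0,-1],[0,0,0.004,0,0,0,-1]]]'
```

```text
time_s: 7.25
tcp_pos: [0.6574, 0.1426, 0.2128]
eef_rot: [-179.9, -0.2, -3.8]
contact_force: [-3.8, -0.5, 14.8]
gripper_width: 0.0001
gripper_force: 7.5
```

```bash
python3 -m pendant '[[[0,0,0.001,0,0,0,-1],[0,0,0.001,0,0,0,-1],[0,0,0.001,0,0,0,-1]]]'
```

```text
time_s: 7.55
tcp_pos: [0.6574, 0.1426, 0.2127]
eef_rot: [-179.9, -0.2, -3.7]
contact_force: [-6.7, -0.4, 21.7]
gripper_width: 0.0005
gripper_force: 10.4
```

Rear left sinks about 3.7 mm and stops, with the dot at about 0.0343, so it's the rocking corner. I'll let go and move over its leaf, 71 mm to the robot's side.

```bash
python3 -m pendant '[[[0,0,-0.02,0,0,0,-1],[0,0,-0.045,0,0,0,-1],[-0.035,0,-0.045,0,0,0,-1],[-0.069,0,-0.045,0,0,0,-1],[-0.07,0,-0.045,0,0,0,-1]]]'; python3 -c "
from h import *
print(togo([.6567-.0708,.143+.0047,.0215]))
cv2.imwrite('pics/w2.png',r.capture('wrist')[:,:,::-1])"
```

```text
time_s: 8.05
tcp_pos: [0.5834, 0.1467, 0.2542]
eef_rot: [-180.0, 0.1, -3.8]
contact_force: [1.2, -0.6, -0.1]
gripper_width: 0.0004
gripper_force: 0.0
[ 0.0027 -0.0011  0.0546]
```

View pics/w2.png

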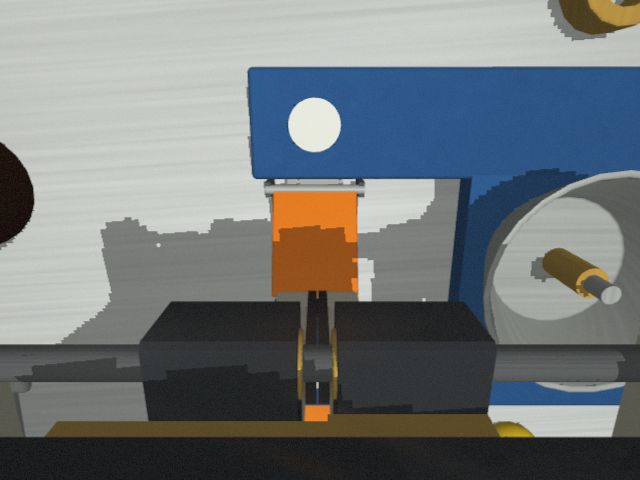

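The fingertips at (317,300) are centred over the orange leaf (272–358), and the white dot is straight behind it at (314,125). I'll press the leaf.

```bash
python3 -m pendant '[[[0.001,0,0.02,0,0,0,-1],[0.001,0,0.035,0,0,0,-1],[0.001,0,0.042,0,0,0,-1],[0.001,0,0.046,0,0,0,-1],[0.001,0,0.05,0,0,0,-1]]]'; python3 -m pendant '[[[0,0,0.003,0,0,0,-1],[0,0,0.005,0,0,0,-1],[0,0,0.005,0,0,0,-1]]]';python3 -c "
from h import *
print(togo([.6567-.0708,.143+.0047,.0215]))"
```

```text
time_s: 8.6
tcp_pos: [0.5881, 0.1471, 0.2038]
eef_rot: [180.0, -0.0, -3.8]
contact_force: [-0.1, 0.6, 3.3]
gripper_width: 0.0005
gripper_force: 1.5
time_s: 8.9
tcp_pos: [0.5877, 0.1472, 0.1997]
eef_rot: [180.0, -0.0, -3.8]
contact_force: [-4.4, 0.3, 9.0]
gripper_width: 0.0006
gripper_force: 4.6
[-0.0019 -0.0004  0.0001]
```

```bash
python3 -m pendant '[[[0,0,0.001,0,0,0,-1],[0,0,0.001,0,0,0,-1],[0,0,0.001,0,0,0,-1]]]'; python3 -m pendant '[[[0,0,-0.03,0,0,0,-1],[0,0,-0.07,0,0,0,-1],[0,0,-0.12,0,0,0,-1],[-0.04,0,-0.15,0,0,0,-1],[-0.09,0,-0.15,0,0,0,-1]]]';python3 -m pendant '[[[-0.04,0,0,0,0,0,-1],[-0.04,0,0,0,0,0,-1],[-0.04,0,0,0,0,0,-1]]]';python3 -c "
from h import *
im=r.capture('top')[:,:,::-1];s=r.capture('scene')[:,:,::-1]
cv2.imwrite('pics/e.png',np.hstack([cv2.resize(im[170:360,180:400],(400,345)),cv2.resize(s[200:320,220:430],(400,345))]))"
```

```text
time_s: 9.2
tcp_pos: [0.5877, 0.1471, 0.1995]
eef_rot: [-180.0, -0.0, -3.8]
contact_force: [-8.0, 0.5, 16.3]
gripper_width: 0.0007
gripper_force: 8.2
time_s: 9.7
tcp_pos: [0.4995, 0.154, 0.3521]
eef_rot: [-179.7, -0.4, -3.9]
contact_force: [-1.4, 1.5, 0.2]
gripper_width: 0.0004
gripper_force: 0.0
time_s: 10.0
tcp_pos: [0.4576, 0.1561, 0.3487]
eef_rot: [-179.9, -0.1, -3.7]
contact_force: [1.4, 0.4, -0.3]
gripper_width: 0.0002
gripper_force: 0.0
```

View pics/e.png

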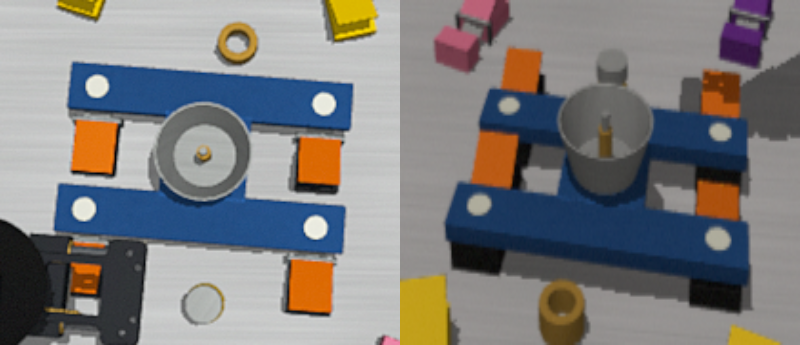

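The rear-left leaf, at (95,147) in the left panel, now lies flat with no shadow under it. The other three still stand, the rinser and everything around it are in place, and the gripper is clear.

```bash
python3 -c "
from plant import r
print(r.close_job())"
```

```text
the job is handed in; nothing more can be done
None
```

The rear-left corner was the one that rocked; I pressed its leaf flat, left the other three standing, moved the arm clear and handed the job in at about 10 s, with no verdict returned.

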